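# Switch off the charger at the power strip

### The arm

A 6-joint arm with a two-finger parallel gripper is mounted at the origin on the work surface. World frame = base frame: x ahead of the robot, y to its left, z up, the work surface at z = 0. Lengths are in m, angles in rad, forces in N, time in s.
With the tool pointing down it reaches from about 0.35 to 0.775 m from the base axis. Payload 7.3 kg.
Tool frame: the origin (TCP) lies at the very end of the fingers, on their centre line; the grasp point (between the pads) lies 19 mm behind it; z points along the fingers, x is the direction in which the jaws open and shut, and the axes are right-handed (so a half turn about z gives the same grasp; the last joint's range is limited). The gripper opens to 92 mm and grips with 3 to 60 N. Pads are 19 mm wide; open, the fingers measure 130 mm over their backs; the gripper's body (75 mm by 190 mm) begins 47 mm behind the grasp point.
Start: joints at [-1.37, 0.342, 1.524, -0, 1.275, -0.146], TCP at [0.178, -0.494, 0.227] pointing down, gripper open.
Joint ranges: [-2.53, 2.53], [-0.77, 2.02], [0.04, 2.7], [-1, 4.14], [0.28, 2.66], [-3.11, 3.11]. Speed limits (rad/s): [2.57, 2.57, 3.14, 3.14, 3.14, 3.14].

### API

Orientations are given as [roll, pitch, yaw] about the fixed x, y, z axes, in that order (R = Rz(yaw) Ry(pitch) Rx(roll)).
In Python, from cell import observe, read_camera, camera_params, hand_in gives the robot as it stands.
- The arm moves only by the tool apply_moves, never from a script. Its argument "increments" is a list of rows, each an object with "grip": the opening, from 0 (shut) to 1 (fully open); "linear": the shift along the world's x, y, z in mm, a list of three; "turn": the turn, a rotation vector about the world's x, y, z in units of 6 degrees (1.0 is 6 degrees), a list of three. A call has 1 to 10 rows; each row is the pose to reach, as a shift and turn from the pose commanded when the call began; what a row does not reach only later rows make up. A row lasts 1/10 s, in which the tool goes at most 50 mm and 8.59 degrees, less where a joint would pass 70% of its speed; a pose out of reach is approached as far as the arm can. A call with a gripper value outside its range is refused whole. The fingers move at their own pace and stop on an object; "grip_force" is the grip in N (left out, the last holds). Time passes only in rows, so rows that repeat a pose let the fingers close. It gives the time, the measured TCP pose, the force and the opening at its end, in the units of the state.
- observe(): the state, without advancing time (a new reading comes with each control period).
- read_camera(name): name is "side" or "top"; returns the picture (480x640x3 uint8, red, green, blue); there is no depth.
- camera_params(name): a dict with "camera_matrix" (3x3 intrinsics, pixels), "k1" (the pictures are not rectified: a ray, as slopes to the right and down, at radius r is drawn at 1 + k1 r^2 times it, then the intrinsics apply), "world_to_cam" (4x4, takes a point from world to camera coordinates). Camera axes: x right, y up, looking along -z (the intrinsics and any distortion apply to the point x, -y, -z); pixel columns grow to the right and rows downward; lengths in m; the calibration is good to about 2 mm. A picture is of the moment at which its call begins. camera_params takes no time and is no camera call.
- hand_in(): hands the job in, once; it reports no verdict.
The state is a dict: "time": time; "qpos": joint angles; "qvel": joint speeds; "joint_efforts": joint torques, N m; "tool_pos": TCP position; "tool_rot": TCP orientation; "contact_force": force on the tool from outside, world axes, zero at the start; "torque": the same for the moment, N m; "opening": finger opening in m.
Only numpy, scipy, OpenCV 4.12 (cv2) and the standard library are available. Lean on these libraries where they do the work, as an engineer would, in place of code of your own. Each camera call takes 0.05 s, during which the arm holds its last target.

### The job

The cells in the battery charger are full: switch the charger off at the power strip. With a fingertip, gently press down the raised outer end of the one rocker switch that belongs to the charger's socket until it tips over, then take the hand away. Leave the other three switches on, and leave all that is plugged in or lies about where it is; nothing is to be picked up or unplugged.

Things in the scene. Friction and masses are not known exactly. Their poses are not given: they have to be found in the camera images.
- strip: White power strip screwed to the table: 324 mm long (y axis), 90 wide (x), 45 high (z up). Origin: centre of its underside. Four sockets in a row along y, 62 mm apart, 21 mm to +x of the centre line. Each has its rocker switch straight across from it (same y), 27 mm to -x of the centre line. A short cord leaves its -y end into a table grommet at y -224 mm.
- socket1 (a point): Centre of socket 1, level with the strip's top face, 45 mm above the table (strip frame x +21, y +93 mm). The socket is a round recess, 40 mm wide.
- switch1 (a joint): Rocker switch of socket 1, in rad: 0 is on (outer end, the one at the strip's -x edge, stands up), 0.4 is off (outer end down). It snaps to the nearer end from its middle at 0.2.
- switch1_outer (a point): Spot to press on switch 1: mid top edge of its outer end, 1 mm in from the end; moves with the rocker. The grey rocker is 26 mm long (across the strip), 20 wide. On: this spot is 52 mm above the table, 7 over the strip's face, and the inner end lies low. It tips at about 4 N here and stays over; then the spot is 47 mm up and the inner end as much higher.
- socket2 (a point): Centre of socket 2, level with the strip's top face, 45 mm above the table (strip frame x +21, y +31 mm). The socket is a round recess, 40 mm wide.
- switch2 (a joint): Rocker switch of socket 2, in rad: 0 is on (outer end, the one at the strip's -x edge, stands up), 0.4 is off (outer end down). It snaps to the nearer end from its middle at 0.2.
- switch2_outer (a point): Spot to press on switch 2: mid top edge of its outer end, 1 mm in from the end; moves with the rocker. The grey rocker is 26 mm long (across the strip), 20 wide. On: this spot is 52 mm above the table, 7 over the strip's face, and the inner end lies low. It tips at about 4 N here and stays over; then the spot is 47 mm up and the inner end as much higher.
- socket3 (a point): Centre of socket 3, level with the strip's top face, 45 mm above the table (strip frame x +21, y -31 mm). The socket is a round recess, 40 mm wide.
- switch3 (a joint): Rocker switch of socket 3, in rad: 0 is on (outer end, the one at the strip's -x edge, stands up), 0.4 is off (outer end down). It snaps to the nearer end from its middle at 0.2.
- switch3_outer (a point): Spot to press on switch 3: mid top edge of its outer end, 1 mm in from the end; moves with the rocker. The grey rocker is 26 mm long (across the strip), 20 wide. On: this spot is 52 mm above the table, 7 over the strip's face, and the inner end lies low. It tips at about 4 N here and stays over; then the spot is 47 mm up and the inner end as much higher.
- socket4 (a point): Centre of socket 4, level with the strip's top face, 45 mm above the table (strip frame x +21, y -93 mm). The socket is a round recess, 40 mm wide.
- switch4 (a joint): Rocker switch of socket 4, in rad: 0 is on (outer end, the one at the strip's -x edge, stands up), 0.4 is off (outer end down). It snaps to the nearer end from its middle at 0.2.
- switch4_outer (a point): Spot to press on switch 4: mid top edge of its outer end, 1 mm in from the end; moves with the rocker. The grey rocker is 26 mm long (across the strip), 20 wide. On: this spot is 52 mm above the table, 7 over the strip's face, and the inner end lies low. It tips at about 4 N here and stays over; then the spot is 47 mm up and the inner end as much higher.
- charger: The battery charger: a flat black open tray, 76 mm (x) by 46 mm (y), 33 mm high over the strip's face, in which two bright AA cells lie side by side. x runs from 20 mm before to 56 mm beyond the plug's axis, away from the switches. Loose, but seated in its socket by a round plug 37 mm wide and 15 mm deep. Origin: on the plug's axis, level with the strip's face.
- adapter: USB power adapter: a plain black block, 40 x 42 mm and 36 mm high, two slots in its top. Loose, but seated in its socket by a round plug 37 mm wide and 15 mm deep. Origin: on the plug's axis, level with the strip's face.
- timer: Plug-in timer: a round white body 54 mm across with a toothed dial, 40 mm high. Loose, but seated in its socket by a round plug 37 mm wide and 15 mm deep. Origin: on the plug's axis, level with the strip's face.
- cover: Socket cover: a flat white disc, 44 mm across, 3 mm thick, with a 6 mm high rib across. Loose, but seated in its socket by a round plug 37 mm wide and 15 mm deep. Origin: on the plug's axis, level with the strip's face.
- star: A thin plywood star, 110 mm across, 5 mm thick, lying on the table. Origin: centre of its underside.
- star_stack: A small stack of four plywood stars, 110 mm across, 20 mm high. Origin: centre of its underside.
- ribbon_reel: A ribbon reel lying flat, 64 mm across, 20 mm high. Origin: centre of its underside.
- glue_bottle: A glue bottle, 42 mm across, 95 mm tall, standing. Origin: centre of its underside.
- scissors: Scissors with black handles lying flat, 165 mm long, about 10 mm high. Origin: under the pivot; its x axis points to the handles.
- battery_box: A grey battery box for a light chain, 70 x 34 mm (x, y), 22 mm high, lying on the table. Origin: centre of its underside.
Not all that is in view belongs to the job. What is shaped like the charger but orange or red is not meant.

How it is judged:
At the end, for the whole second after the job is handed in: The rocker of the socket that holds the charger is off (over 0.35 rad of 0.4), the other three are on (under 0.05 rad), everything plugged in is within 6 mm and every bystander within 15 mm of where it started (((horizontal distance between charger and socket1 below 0.02 m and value of joint switch1 above 0.35 rad and value of joint each of switch2, switch3, switch4 below 0.05 rad) or (horizontal distance between charger and socket2 below 0.02 m and value of joint switch2 above 0.35 rad and value of joint each of switch1, switch3, switch4 below 0.05 rad) or (horizontal distance between charger and socket3 below 0.02 m and value of joint switch3 above 0.35 rad and value of joint each of switch1, switch2, switch4 below 0.05 rad) or (horizontal distance between charger and socket4 below 0.02 m and value of joint switch4 above 0.35 rad and value of joint each of switch1, switch2, switch3 below 0.05 rad)) and distance of each of charger, adapter, timer, cover from where it was at the start of the episode below 0.006 m and distance of each of star, star_stack, ribbon_reel, glue_bottle, scissors, battery_box from where it was at the start of the episode below 0.015 m); the robot touches nothing.
It fails at once if a switch that does not belong to the charger is tipped over ((not (horizontal distance between charger and socket1 below 0.02 m) and value of joint switch1 above 0.2 rad) or (not (horizontal distance between charger and socket2 below 0.02 m) and value of joint switch2 above 0.2 rad) or (not (horizontal distance between charger and socket3 below 0.02 m) and value of joint switch3 above 0.2 rad) or (not (horizontal distance between charger and socket4 below 0.02 m) and value of joint switch4 above 0.2 rad)).
It fails at once if something plugged in is shifted or lifted by more than 6 mm (distance of any of charger, adapter, timer, cover from where it was at the start of the episode above 0.006 m).
It fails at once if a bystander on the table is moved by more than 15 mm (distance of any of star, star_stack, ribbon_reel, glue_bottle, scissors, battery_box from where it was at the start of the episode above 0.015 m).
It fails at once if the strip or a switch is pressed hard, with more than 30 N (contact force between any of the fingers, the arm and strip above 30 N).
It also fails if it takes over 32 s, if anything falls off the work surface, if the arm or the gripper's body presses on something with over 40 N, if the wrist force passes 120 N, or if a joint passes its speed limit or range.

## Working session

There is one attempt and no reset: what is moved stays moved. The work goes in short steps, Python scripts to look and compute and a tool call to move; the robot and the scene stay as the last step left them, time stands still between calls to the robot, and variables do not carry over. Pictures are saved under pics/ and viewed, and the job is handed in when it is done.

Besides the shell and the picture viewer there is one more tool, called after ">>>" by a JSON object that holds its "api" and its "payload", one argument or row to a line. apply_moves: Moves the arm, as the interface text tells. Its arguments: {"type":"object","properties":{"increments":{"type":"array","items":{"type":"object","properties":{"grip":{"type":"number"},"linear":{"type":"array","items":{"type":"number"}},"turn":{"type":"array","items":{"type":"number"}}}}},"grip_force":{"type":"number"}},"required":["increments"]}

```bash
mkdir -p pics; ls; python3 - <<'E'
from cell import *
import cv2
for n in("top","side"):
    im=read_camera(n); cv2.imwrite(f"pics/{n}0.png",im[:,:,::-1]); p=camera_params(n); print(n,p)
print(observe())
E
```

```text
pics
top {'camera_matrix': array([[484.81558971,   0.        , 315.22081973],
       [  0.        , 484.81558971, 237.33628204],
       [  0.        ,   0.        ,   1.        ]]), 'k1': -0.07809006282482701, 'world_to_cam': array([[-0.00110206, -0.99949574, -0.03173419,  0.01952553],
       [ 0.99828761, -0.00295563,  0.05842176, -0.52860319],
       [-0.0584861 , -0.03161547,  0.99778747, -0.7482311 ],
       [ 0.        ,  0.        ,  0.        ,  1.        ]])}
side {'camera_matrix': array([[443.825257  ,   0.        , 323.71278134],
       [  0.        , 443.825257  , 239.28273015],
       [  0.        ,   0.        ,   1.        ]]), 'k1': 0.023992636681576092, 'world_to_cam': array([[ 0.8885156 , -0.45877974, -0.00782194, -0.46719658],
       [ 0.23254431,  0.43554056,  0.86961346, -0.18117563],
       [-0.39555427, -0.77448407,  0.4936712 , -0.4558727 ],
       [ 0.        ,  0.        ,  0.        ,  1.        ]])}
{'time': 0.1, 'qpos': array([-1.37000328e+00,  3.42662969e-01,  1.52488681e+00,  1.12711984e-05,
        1.27537553e+00, -1.46026087e-01]), 'qvel': array([-0.00020679, -0.00228266, -0.00271931, -0.00077044,  0.00184505,
       -0.00091822]), 'joint_efforts': array([ 2.17385030e-03, -4.32003701e+01, -2.44694906e+01,  7.19736493e-02,
        5.26879902e-02, -5.15536908e-05]), 'tool_pos': array([ 0.17839471, -0.49340098,  0.2261214 ]), 'tool_rot': array([-3.14138808e+00,  1.31690393e-03, -1.22398035e+00]), 'contact_force': array([-0.4486873 , -0.87918617,  0.10422615]), 'torque': array([ 0.03314735,  0.0261195 , -0.0419969 ]), 'opening': 0.09186407759249746}
```

View pics/top0.png

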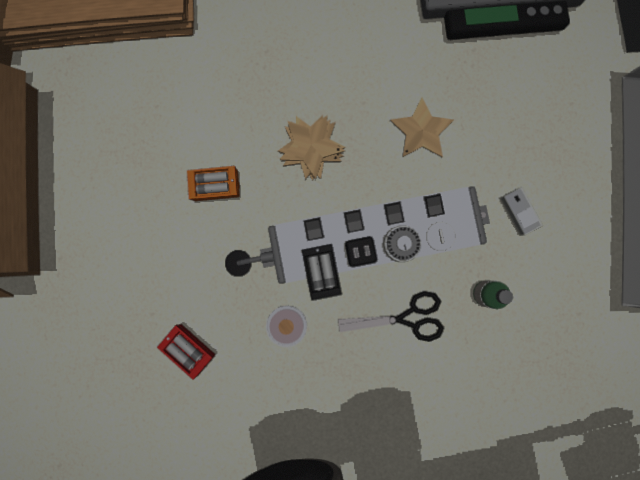

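View pics/side0.png

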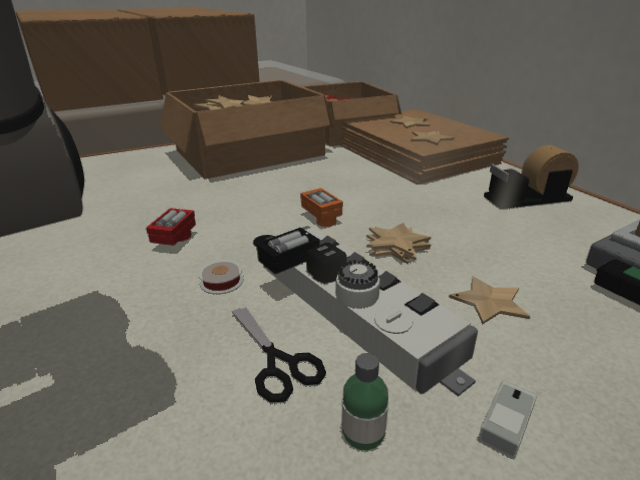

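The top view shows the black charger at about (322,271), on the cord-side socket. That makes it socket 4, and its switch is at about (314,229). The other three switches are at (353,221), (394,213) and (434,205). The orange tray (213,183) and red tray (186,350) are decoys. Next I measure the switch positions.

```bash
cat > h.py <<'E'
import numpy as np,cv2
from cell import *
def ray(n,uv):
    p=camera_params(n);K=p["camera_matrix"];W=p["world_to_cam"]
    s=cv2.undistortPoints(np.array([[uv]],float),K,np.array([p["k1"],0,0,0,0.]))[0,0]
    R=W[:3,:3];return -R.T@W[:3,3],R.T@np.array([s[0],-s[1],-1])
def onz(n,uv,z):
    o,d=ray(n,uv);return o+d*(z-o[2])/d[2]
def proj(n,P):
    p=camera_params(n);K=p["camera_matrix"];W=p["world_to_cam"]
    c=W[:3,:3]@P+W[:3,3];v=np.array([c[0],-c[1]])/-c[2];v*=1+p["k1"]*(v@v)
    return K[:2,:2]@v+K[:2,2]
E
python3 - <<'E'
from h import *
im=cv2.imread("pics/top0.png")
g=cv2.cvtColor(im,cv2.COLOR_BGR2GRAY)
roi=g[180:245,295:455]
m=((roi<125)).astype(np.uint8)
n,l,st,c=cv2.connectedComponentsWithStats(m)
C=[]
for i in range(1,n):
    if st[i,4]>100: print(st[i]+[295,180,0,0,0],c[i]+[295,180])
    if 200<st[i,4]<600 : C.append(c[i]+[295,180])
C=sorted(C,key=lambda a:a[0])[:4]
P=np.array([onz("top",c,0.047)[:2] for c in C]);print(P,np.linalg.norm(np.diff(P,axis=0),axis=1))
d=P[-1]-P[0];y=d/np.linalg.norm(d);print("yaw of strip y",np.arctan2(y[1],y[0]))
x=np.array([y[1],-y[0]]);print("x",x)
cen=P.mean(0)+27*x/1000;print("cen",cen)
for k,yy in enumerate((93,31,-31,-93)): print(k+1,"outer",cen-x*.039+y*yy/1000,"sock",cen+x*.021+y*yy/1000)
O=cen-x*.039-y*.093
for nme in("top","side"):
    a=cv2.imread(f"pics/{nme}0.png")
    pts=[np.r_[cen+x*sx+y*sy,.045] for sx,sy in((-.045,-.162),(-.045,.162),(.045,.162),(.045,-.162))]
    pts=[np.r_[O,.052]]+pts
    for q in pts:
        u=proj(nme,q);cv2.circle(a,tuple(int(round(t)) for t in u),2,(0,0,255),-1)
    a=a[160:380,220:520];cv2.imwrite(f"pics/{nme}1.png",cv2.resize(a,None,fx=2.6,fy=2.6,interpolation=cv2.INTER_CUBIC))
E
```

```text
[423 193  22  25 411] [433.60097324 204.98053528]
[383 201  23  25 421] [393.53206651 212.86698337]
[343 209  22  25 414] [353.43961353 220.80434783]
[303 217  22  25 415] [313.25783133 228.7373494 ]
[381 225  40  20 515] [400.54174757 235.41553398]
[344 236  31   9 213] [360.74647887 240.85915493]
[[ 0.53985319  0.02041956]
 [ 0.551669   -0.0403579 ]
 [ 0.52128908 -0.05118235]
 [ 0.56350645 -0.10099676]] [0.06191538 0.03225071 0.06529763]
yaw of strip y -1.3783948827575847
x [-0.98154787 -0.19121658]
cen [ 0.51757764 -0.04819221]
1 outer [ 0.57364115 -0.13201872] sock [ 0.51474827 -0.14349171]
2 outer [ 0.56178572 -0.07116275] sock [ 0.50289285 -0.08263574]
3 outer [ 0.54993029 -0.01030678] sock [ 0.49103742 -0.02177977]
4 outer [0.53807486 0.05054919] sock [0.47918199 0.03907619]
```

```bash
python3 - <<'E'
from h import *
C=[[313.26,228.74],[353.44,220.80],[393.53,212.87],[433.60,204.98]]
P=np.array([onz("top",c,0.048)[:2] for c in C]);print(P,np.linalg.norm(np.diff(P,axis=0),axis=1))
d=P[-1]-P[0];y=d/np.linalg.norm(d);print("yaw",np.arctan2(y[1],y[0]))
x=np.array([y[1],-y[0]])
cen=P.mean(0)+27*x/1000;print("x",x,"cen",cen)
O=cen-x*.039-y*.093;print("outer4",O,"aim -42",cen-x*.042-y*.093,"sock4",cen+x*.021-y*.093)
for nme in("top","side"):
    a=cv2.imread(f"pics/{nme}0.png")
    pts=[np.r_[cen+x*sx+y*sy,.045] for sx,sy in((-.045,-.162),(-.045,.162),(.045,.162),(.045,-.162))]
    pts=[np.r_[O,.052]]+pts
    for q in pts:
        u=proj(nme,q);cv2.circle(a,tuple(int(round(t)) for t in u),1,(0,0,255),-1)
    a=a[160:380,220:520];cv2.imwrite(f"pics/{nme}2.png",cv2.resize(a,None,fx=2.6,fy=2.6,interpolation=cv2.INTER_CUBIC))
E
```

```text
[[ 0.5397727   0.02038056]
 [ 0.55158297 -0.04031112]
 [ 0.56339308 -0.10086324]
 [ 0.57519774 -0.16158799]] [0.06183011 0.06169309 0.0618615 ]
yaw -1.3785245454206057
x [-0.98157266 -0.1910893 ] cen [ 0.53098416 -0.07575486]
outer4 [0.55149419 0.02298388] aim -42 [0.55443891 0.02355715] sock4 [0.49259983 0.01151852]
```

View pics/top2.png

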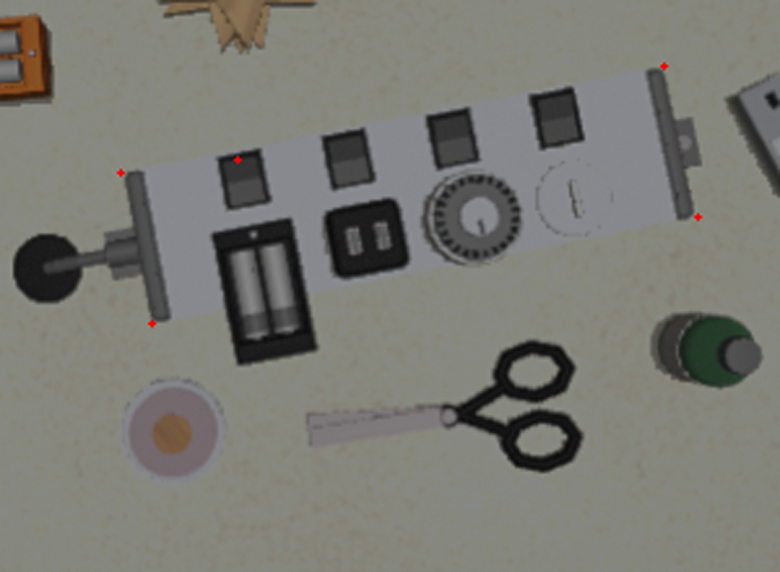

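View pics/side2.png

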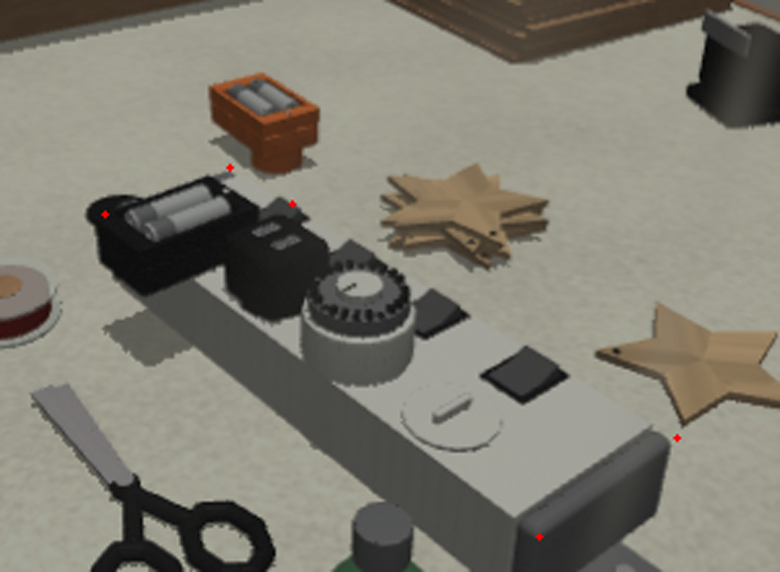

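>>> {"api": "apply_moves", "payload": {
  "increments": [
    {"grip": 0,"linear": [188,258,0],"turn": [0,0,-0.74]},
    {"grip": 0,"linear": [188,258,0],"turn": [0,0,-0.74]},
    {"grip": 0,"linear": [188,258,0],"turn": [0,0,-0.74]},
    {"grip": 0,"linear": [188,258,0],"turn": [0,0,-0.74]},
    {"grip": 0,"linear": [188,258,0],"turn": [0,0,-0.74]},
    {"grip": 0,"linear": [188,258,0],"turn": [0,0,-0.74]},
    {"grip": 0,"linear": [188,258,0],"turn": [0,0,-0.74]},
    {"grip": 0,"linear": [188,258,0],"turn": [0,0,-0.74]},
    {"grip": 0,"linear": [188,258,0],"turn": [0,0,-0.74]},
    {"grip": 0,"linear": [188,258,0],"turn": [0,0,-0.74]}
  ],
  "grip_force": 10
}}

```text
time: 1.1
tool_pos: [0.3659, -0.2366, 0.2266]
tool_rot: [3.141, -0.0, -1.303]
contact_force: [-0.7, -0.1, 1.0]
opening: 0.0164
```

>>> {"api": "apply_moves", "payload": {
  "increments": [
    {"grip": 0,"linear": [187,260,0],"turn": [0,0,-0.74]},
    {"grip": 0,"linear": [187,260,0],"turn": [0,0,-0.74]},
    {"grip": 0,"linear": [187,260,0],"turn": [0,0,-0.74]},
    {"grip": 0,"linear": [187,260,0],"turn": [0,0,-0.74]},
    {"grip": 0,"linear": [187,260,0],"turn": [0,0,-0.74]},
    {"grip": 0,"linear": [187,260,0],"turn": [0,0,-0.74]},
    {"grip": 0,"linear": [187,260,0],"turn": [0,0,-0.74]},
    {"grip": 0,"linear": [187,260,0],"turn": [0,0,-0.74]},
    {"grip": 0,"linear": [187,260,0],"turn": [0,0,-0.74]},
    {"grip": 0,"linear": [187,260,0],"turn": [0,0,-0.74]}
  ]
}}

```text
time: 2.1
tool_pos: [0.5529, 0.0224, 0.2267]
tool_rot: [3.141, -0.0, -1.381]
contact_force: [-0.7, 0.4, -0.5]
opening: 0.0005
```

>>> {"api": "apply_moves", "payload": {
  "increments": [
    {"grip": 0,"linear": [0,0,-40]},
    {"grip": 0,"linear": [0,0,-80]},
    {"grip": 0,"linear": [0,0,-120]},
    {"grip": 0,"linear": [0,0,-140]},
    {"grip": 0,"linear": [0,0,-140]},
    {"grip": 0,"linear": [0,0,-140]},
    {"grip": 0,"linear": [0,0,-140]}
  ]
}}

```text
schema error: expected keys grip, linear, turn
```

>>> {"api": "apply_moves", "payload": {
  "increments": [
    {"grip": 0,"linear": [0,1,-40],"turn": [0,0,0]},
    {"grip": 0,"linear": [0,1,-80],"turn": [0,0,0]},
    {"grip": 0,"linear": [0,1,-120],"turn": [0,0,0]},
    {"grip": 0,"linear": [0,1,-150],"turn": [0,0,0]},
    {"grip": 0,"linear": [0,1,-150],"turn": [0,0,0]},
    {"grip": 0,"linear": [0,1,-150],"turn": [0,0,0]},
    {"grip": 0,"linear": [0,1,-150],"turn": [0,0,0]}
  ]
}}

```text
time: 2.8
tool_pos: [0.5548, 0.0245, 0.0789]
tool_rot: [-3.138, -0.001, -1.38]
contact_force: [-0.7, 0.5, -0.2]
opening: 0.0002
```

```bash
python3 - <<'E'
from h import *
for n in("top","side"):
    a=cv2.cvtColor(read_camera(n),cv2.COLOR_RGB2BGR);cv2.imwrite(f"pics/{n}3.png",cv2.resize(a[100:380,160:520],None,fx=2.1,fy=2.1))
print(observe())
E
```

```text
{'time': 2.9, 'qpos': array([-9.32398217e-02,  5.52179919e-01,  1.63364069e+00, -1.26971610e-04,
        9.52017961e-01,  1.28624340e+00]), 'qvel': array([ 0.00483362,  0.00535908,  0.00666861, -0.00168403, -0.00401366,
        0.00167764]), 'joint_efforts': array([-1.45160467e-01, -4.87690616e+01, -1.98265940e+01,  4.03368089e-02,
       -6.90254895e-02, -1.56358783e-03]), 'tool_pos': array([0.55465229, 0.02483419, 0.07879106]), 'tool_rot': array([-3.13801865e+00, -1.15341000e-03, -1.37941182e+00]), 'contact_force': array([ 0.4368615 ,  0.47241254, -0.93138864]), 'torque': array([0.01041256, 0.06130959, 0.04236229]), 'opening': 0.0006485523369943655}
```

View pics/side3.png

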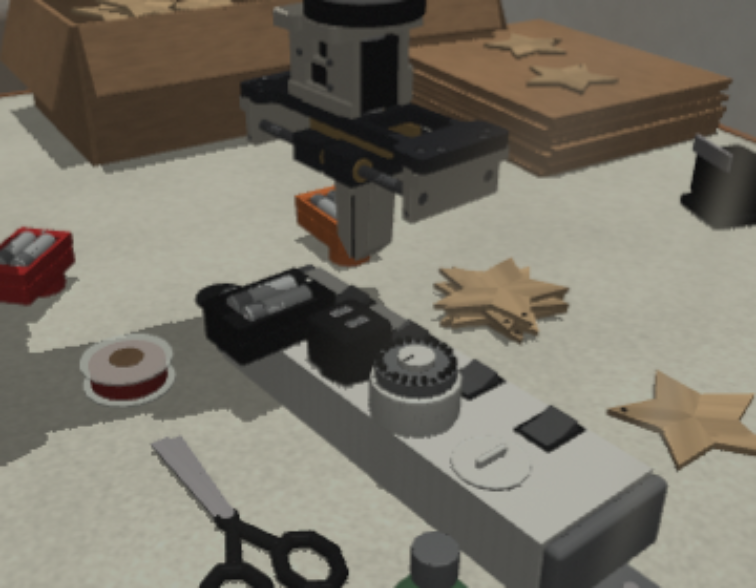

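View pics/top3.png

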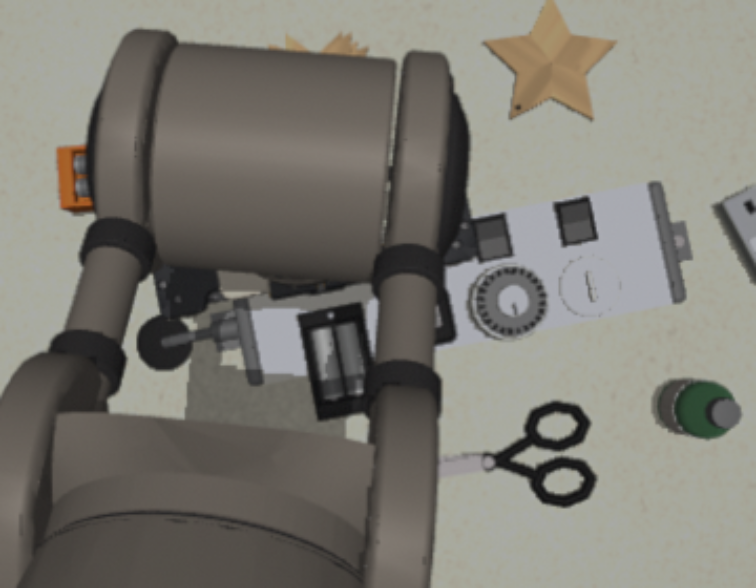

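>>> {"api": "apply_moves", "payload": {
  "increments": [
    {"grip": 0,"linear": [-1,-1,-12],"turn": [0,0,0]},
    {"grip": 0,"linear": [-1,-1,-22],"turn": [0,0,0]},
    {"grip": 0,"linear": [-1,-1,-23],"turn": [0,0,0]},
    {"grip": 0,"linear": [-1,-1,-23],"turn": [0,0,0]},
    {"grip": 0,"linear": [-1,-1,-23],"turn": [0,0,0]}
  ]
}}

```text
time: 3.4
tool_pos: [0.5524, 0.0243, 0.0536]
tool_rot: [3.141, 0.0, -1.379]
contact_force: [-0.4, -0.7, -0.3]
opening: 0.0001
```

>>> {"api": "apply_moves", "payload": {
  "increments": [
    {"grip": 0,"linear": [0,0,-1],"turn": [0,0,0]},
    {"grip": 0,"linear": [0,0,-2],"turn": [0,0,0]},
    {"grip": 0,"linear": [0,0,-2],"turn": [0,0,0]}
  ]
}}

```text
time: 3.7
tool_pos: [0.5528, 0.0243, 0.0521]
tool_rot: [-3.141, -0.0, -1.379]
contact_force: [0.3, 0.3, 2.5]
opening: 0.0007
```

>>> {"api": "apply_moves", "payload": {
  "increments": [
    {"grip": 0,"linear": [0,0,-1],"turn": [0,0,0]},
    {"grip": 0,"linear": [0,0,-1],"turn": [0,0,0]},
    {"grip": 0,"linear": [0,0,-1],"turn": [0,0,0]}
  ]
}}

```text
time: 4.0
tool_pos: [0.5532, 0.0243, 0.0511]
tool_rot: [-3.14, -0.0, -1.379]
contact_force: [1.8, 0.6, 4.2]
opening: 0.0003
```

Contact at z≈52 mm, as expected for the raised outer end. I'll go on in small steps.

>>> {"api": "apply_moves", "payload": {
  "increments": [
    {"grip": 0,"linear": [0,0,-1],"turn": [0,0,0]},
    {"grip": 0,"linear": [0,0,-1],"turn": [0,0,0]},
    {"grip": 0,"linear": [0,0,-1],"turn": [0,0,0]}
  ]
}}

```text
time: 4.3
tool_pos: [0.5513, 0.0241, 0.049]
tool_rot: [3.139, 0.0, -1.379]
contact_force: [-1.4, -0.6, -0.3]
opening: 0.0005
```

>>> {"api": "apply_moves", "payload": {
  "increments": [
    {"grip": 0,"linear": [0,0,-1],"turn": [0,0,0]},
    {"grip": 0,"linear": [0,0,-1],"turn": [0,0,0]},
    {"grip": 0,"linear": [0,0,-1],"turn": [0,0,0]}
  ]
}}

```text
time: 4.6
tool_pos: [0.5522, 0.0242, 0.0485]
tool_rot: [3.141, 0.0, -1.379]
contact_force: [-0.1, -0.0, -0.7]
opening: 0.0005
```

The force rose to about 4 N and then dropped to zero, which is what a snap-over looks like. I'll lift and move aside to look.

>>> {"api": "apply_moves", "payload": {
  "increments": [
    {"grip": 0,"linear": [0,0,-1],"turn": [0,0,0]},
    {"grip": 0,"linear": [0,0,-1],"turn": [0,0,0]},
    {"grip": 0,"linear": [0,0,20],"turn": [0,0,0]},
    {"grip": 0,"linear": [0,0,60],"turn": [0,0,0]},
    {"grip": 0,"linear": [0,0,110],"turn": [0,0,0]},
    {"grip": 0,"linear": [0,0,160],"turn": [0,0,0]},
    {"grip": 0,"linear": [0,0,180],"turn": [0,0,0]},
    {"grip": 0,"linear": [0,0,180],"turn": [0,0,0]}
  ]
}}

```text
time: 5.4
tool_pos: [0.5541, 0.0241, 0.2326]
tool_rot: [-3.134, -0.002, -1.379]
contact_force: [1.7, 0.6, -0.7]
opening: 0.0007
```

>>> {"api": "apply_moves", "payload": {
  "increments": [
    {"grip": 0,"linear": [-187,-260,0],"turn": [0,0,0]},
    {"grip": 0,"linear": [-187,-260,0],"turn": [0,0,0]},
    {"grip": 0,"linear": [-187,-260,0],"turn": [0,0,0]},
    {"grip": 0,"linear": [-187,-260,0],"turn": [0,0,0]},
    {"grip": 0,"linear": [-187,-260,0],"turn": [0,0,0]},
    {"grip": 0,"linear": [-187,-260,0],"turn": [0,0,0]},
    {"grip": 0,"linear": [-187,-260,0],"turn": [0,0,0]},
    {"grip": 0,"linear": [-187,-260,0],"turn": [0,0,0]},
    {"grip": 0,"linear": [-187,-260,0],"turn": [0,0,0]}
  ]
}}

```text
time: 6.3
tool_pos: [0.3651, -0.2353, 0.2278]
tool_rot: [3.141, 0.002, -1.38]
contact_force: [-0.1, -0.3, 0.0]
opening: 0.0007
```

>>> {"api": "apply_moves", "payload": {
  "increments": [
    {"grip": 0,"linear": [-150,-220,0],"turn": [0,0,0]},
    {"grip": 0,"linear": [-150,-220,0],"turn": [0,0,0]},
    {"grip": 0,"linear": [-150,-220,0],"turn": [0,0,0]},
    {"grip": 0,"linear": [-150,-220,0],"turn": [0,0,0]},
    {"grip": 0,"linear": [-150,-220,0],"turn": [0,0,0]},
    {"grip": 0,"linear": [-150,-220,0],"turn": [0,0,0]},
    {"grip": 0,"linear": [-150,-220,0],"turn": [0,0,0]},
    {"grip": 0,"linear": [-150,-220,0],"turn": [0,0,0]},
    {"grip": 0,"linear": [-150,-220,0],"turn": [0,0,0]}
  ]
}}

```text
time: 7.2
tool_pos: [0.2169, -0.4542, 0.2286]
tool_rot: [-3.141, 0.001, -1.377]
contact_force: [-1.0, -0.9, -0.8]
opening: 0.0002
```

```bash
python3 - <<'E'
from h import *
for n in("top","side"):
    a=cv2.cvtColor(read_camera(n),cv2.COLOR_RGB2BGR);cv2.imwrite(f"pics/{n}4.png",a)
    b=cv2.imread(f"pics/{n}0.png")
    w=(slice(180,280),slice(290,450)) if n=="top" else (slice(225,335),slice(245,445))
    v=np.vstack([b[w],a[w]]);cv2.imwrite(f"pics/{n}5.png",cv2.resize(v,None,fx=2.7,fy=2.7,interpolation=cv2.INTER_CUBIC))
    df=cv2.absdiff(a,b).max(2)>40
    N,l,st,c=cv2.connectedComponentsWithStats(df.astype(np.uint8))
    print(n,[tuple(map(int,s)) for s in st[1:] if s[4]>15])
o=observe();print(o["time"],o["tool_pos"],o["contact_force"])
E
```

```text
top [(314, 384, 67, 29, 753), (421, 384, 191, 77, 3828), (382, 388, 39, 65, 1455), (616, 396, 24, 29, 259), (297, 409, 16, 4, 43), (614, 411, 21, 23, 327), (250, 419, 12, 7, 29), (237, 427, 32, 53, 540), (512, 431, 28, 45, 761), (541, 435, 43, 29, 626), (635, 434, 5, 4, 16), (568, 439, 72, 41, 1203), (561, 456, 10, 5, 32), (296, 459, 47, 21, 401), (341, 462, 16, 18, 219), (538, 465, 27, 15, 275)]
side [(27, 59, 7, 25, 32), (31, 91, 13, 32, 101), (0, 131, 85, 106, 861), (325, 236, 11, 6, 17), (0, 286, 97, 42, 604), (98, 289, 14, 8, 44), (123, 314, 53, 58, 987), (0, 364, 54, 43, 922), (68, 373, 109, 82, 3092), (54, 455, 40, 25, 656)]
7.3 [ 0.21672539 -0.45457079  0.22887686] [-0.10085377 -0.14447423  0.71351702]
```

View pics/top5.png

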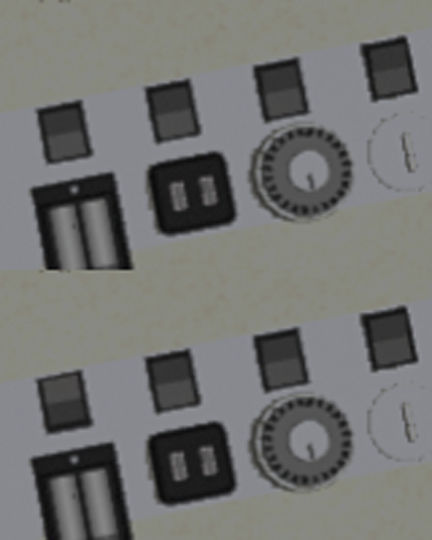

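View pics/side5.png

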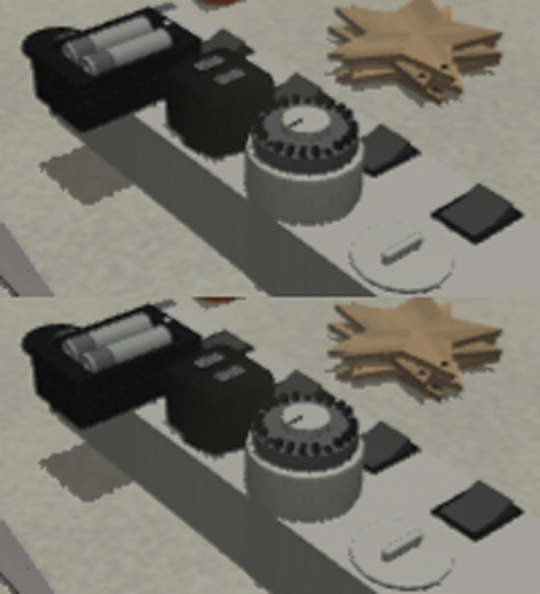

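View pics/top4.png

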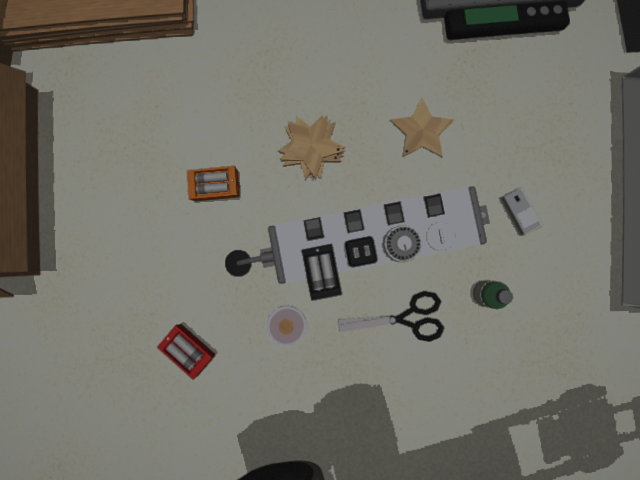

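In the before/after crops, switch 4 (top view, about (314,229)) has its shading reversed: the outer half is now light and the inner half dark. The other three rockers look unchanged. Nothing on the strip or the table has moved, and the other image changes are the arm and its shadow. The one small change in the side view, at (325,236), is the tipped rocker's edge.

```bash
python3 -c "
from cell import *
print(hand_in())"
```

```text
the job is handed in; nothing more can be done
None
```

The charger is switched off at the power strip. It sits in socket 4, at the cord end, so I pressed down the outer end of switch 4 with the closed fingertips. The rocker took about 4 N, then the force fell to zero as it tipped over. I then moved the hand well clear and handed the job in at about 7.3 s.

- **Switches:** in the last pictures, switch 4's shading is reversed compared with the start, so it has tipped; the other three look unchanged.
- **Plugs and bystanders:** comparing the before and after pictures, everything plugged in and everything on the table is where it was. The only other changes were the arm and its shadow.
- **Force:** the highest reading on the strip was 4.2 N, against the 30 N limit, and it was near zero at the end. It was only read at the end of each move.
- **Failed checks:** no final check failed or disagreed. Along the way my first switch measurement picked up a wrong blob, which I redid before moving, and one move call was refused for a missing field and resent.

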